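# Clamp a turned sleeve and lock the jaw with a T key

### The job

Clamp the turned sleeve in the bench fixture: slide the movable jaw along by its round post until it presses the sleeve firmly against the fixed jaw. Then take the T-handled key out of its wooden stand, push its flat blade fully home in the slotted lock barrel and turn it clockwise (seen from above) as far as it goes. Leave the key standing in the lock and the sleeve upright with both jaws touching it, and leave the punch, the loose ring beside the fixture and the hammer where they are.

Things in the scene. Friction and masses are not known exactly. Their poses are not given: they have to be found in the camera images.
- fixture: Grey clamping fixture fixed to the bench: base plate 120 (x) by 330 (y) by 20 mm high, from y = -195 to +135 mm of its origin, which is at bench level on the middle line. The fixed jaw stands at its +y end, the lock barrel near its -y end, the movable jaw between them, sliding along the fixture's y axis.
- anvil: Fixed jaw of the fixture: steel block 90 mm wide, 30 mm thick, top 70 mm above the bench. Its origin and axes are the fixture's; its flat pressing face is at y = +100 mm and looks to -y.
- jaw: Movable steel jaw; slides only along the fixture's y (90 mm travel, friction about 1.5 N, stays where left). Origin: lower middle of its pressing face, 20 mm above the bench; the face looks to +y at the fixed jaw. Block 80 mm wide (x), 55 mm long (to -y), flat top 69 mm above the bench, carrying the round post. A flat beam 40 mm wide runs from it to -y, low under the lock barrel.
- jaw_post (a point): Round upright aluminium post on the movable jaw, diameter 24 mm, 50 mm tall, to slide it by. The point is the centre of its top, 119 mm above the bench. It is 35 mm behind (to -y of) the pressing face.
- sleeve: Turned aluminium sleeve (short tube), outer diameter 60, bore 46, height 50 mm, about 0.15 kg, standing upright and loose on the base plate between the jaws, at first touching neither (8 to 22 mm from the fixed jaw), within 8 mm of the middle line. Origin: centre of its underside. Clamped, its centre is 30 mm from both faces.
- barrel (a joint): Angle of the lock barrel in rad: 0 with the slot along the fixture's x axis, growing as it turns clockwise seen from above; hard stops at 0 and 1.3. It starts between 0 and 0.2 and turns with slight friction (0.08 N m), staying where it is left.
- lock_face (a point): Centre of the lock barrel's flat top face, on its vertical turning axis, 85 mm above the bench, 155 mm to -y of the fixture's origin. The barrel is round, 56 mm across, with a darker steel rim; a slot 27 by 13 mm, 40 mm deep, in its face. The point's x runs along the slot and turns with it, z is up. The blade has 3 mm of total play each way, about 0.13 rad in turning.
- stand: Wooden stand block fixed on the bench, 200 (x) by 60 (y) by 45 mm high, origin at the centre of its underside, with two pockets 27 by 13 mm (long side along the stand's x) at x = -50 and +50 mm. The key stands in one, the punch in the other.
- key: Steel T key, 91 mm long, 0.25 kg, upright in the stand. Origin: centre of the underside of its round collar (diameter 44, 6 mm thick), which rests on the stand; z up. Above: shank diameter 16, then a crossbar grip 80 mm long (along x), 14 thick (y), 28 to 56 mm above the origin. Below: flat blade 24 (x) by 10 (y), 35 mm long; half a turn makes no difference. Fully home, the collar is on the barrel
- punch: Another steel hand tool in the stand's other pocket: same collar, but a round knob head of 40 mm diameter and a thin round pin. Not needed; it stays.
- spare_ring: Bystander: steel ring, diameter 68, height 30 mm, on the bench beside the fixture. Origin under its centre.
- hammer: Bystander: hammer 280 mm long lying on the bench.
Not all that is in view belongs to the job. What is shaped like the key but green is not meant.

How it is judged:
By the outcome, as a careful person would: the job done as asked, in the order asked, and still so for the second after the job is handed in, with the robot touching nothing.
It also fails if it takes over 66 s, if anything falls off the work surface, if the arm or the gripper's body presses on something with over 40 N, if the wrist force passes 120 N, or if a joint passes its speed limit or range.

### The arm

A 7-joint arm with a two-finger parallel gripper is mounted at the origin on the work surface. World frame = base frame: x ahead of the robot, y to its left, z up, the work surface at z = 0. Lengths are in m, angles in rad, forces in N, time in s.
With the tool pointing down it reaches from about 0.35 to 0.9 m from the base axis. Payload 8.1 kg.
Tool frame: the origin (TCP) lies at the very end of the fingers, on their centre line; the grasp point (between the pads) lies 19 mm behind it; z points along the fingers, y is the line along which they close (so a half turn about z gives the same grasp; the last joint's range is limited). The gripper opens to 92 mm and grips with 3 to 60 N. Pads are 19 mm wide; open, the fingers measure 130 mm over their backs; the gripper's body (75 mm by 190 mm) begins 47 mm behind the grasp point.
Start: joints at [-1.217, 0.434, 0.025, 1.573, -0.012, 1.134, -0.075], TCP at [0.276, 0.561, 0.227] pointing down, gripper open.
Joint ranges: [-2.62, 2.62], [-0.44, 2.09], [-1.27, 1.32], [0.08, 2.57], [-1.32, 4.46], [0.12, 2], [-2.74, 2.74]. Speed limits (rad/s): [2.22, 2.22, 3.01, 3.01, 3.14, 3.14, 3.14].

### API

Orientations are given as a rotation vector (axis times angle).
In Python, from cell import arm gives the robot as it stands.
- The arm moves only by the tool carry_out, never from a script. Its argument "commands" is a list of rows, each a list of 7 numbers: the opening, from 0 (shut) to 1 (fully open), then the shift along the tool's x, y, z each as a share of 0.025 m, from -1 to 1, then the turn, a rotation vector about the tool's x, y, z each as a share of 0.1 rad, from -1 to 1. A call has 1 to 8 rows; each row shifts and turns the commanded pose from where the row before left it, along the tool's axes as they then stand; what a row does not reach is not made up. A row lasts 1/10 s, in which the tool goes at most 50 mm and 8.59 degrees, less where a joint would pass 70% of its speed; a pose out of reach is approached as far as the arm can. A call with a number of a shift or a turn outside -1 to 1 is refused whole. A call with a gripper value outside its range is refused whole. The fingers move at their own pace and stop on an object; "squeeze" is the grip in N (left out, the last holds). Time passes only in rows, so rows that do not move let the fingers close. It gives the time, the measured TCP pose, the force, the opening and the grip force at its end, in the units of the state.
- arm.observe(): the state, without advancing time (a new reading comes with each control period).
- arm.get_image(name): name is "scene" or "top" or "wrist"; returns a dict with "pixels" (480x640x3 uint8, red, green, blue), "range_z" (480x640 float32, m along the optical axis (not along the pixel's ray), 0 where there is no reading), "mtx" (3x3 intrinsics, pixels), "k1" (the pictures are not rectified: a ray, as slopes to the right and down, at radius r is drawn at 1 + k1 r^2 times it, then the intrinsics apply), "R" (3x3) and "t" (3): a world point X has camera coordinates R X + t; the wrist camera has in their place "tool_from_camera" (4x4, takes a point from camera to tool coordinates, whose origin is the TCP and whose axes are the flange's). Camera axes: x right, y down, z forward; pixel columns grow to the right and rows downward; lengths in m; the calibration is good to about 2 mm. A picture is of the moment at which its call begins: read the wrist's pose just before it.
- arm.sign_off(): hands the job in; it is judged then, once.
The state is a dict: "clock": time; "joints": joint angles; "dq": joint speeds; "joint_efforts": joint torques, N m; "position": TCP position; "ee_rot": TCP orientation; "force": force on the tool from outside, world axes, zero at the start; "ft_torque": the same for the moment, N m; "width": opening from 0.0 (shut) to 1.0 (fully open); "gripper_force": force on a finger pad.
Only numpy, scipy, OpenCV 4.12 (cv2) and the standard library are available. Lean on these libraries where they do the work, as an engineer would, in place of code of your own. Each camera call takes 0.05 s, during which the arm holds its last target. There are 200 camera calls.

## Working session

There is one attempt and no reset: what is moved stays moved. The work goes in short steps, Python scripts to look and compute and a tool call to move; the robot and the scene stay as the last step left them, time stands still between calls to the robot, and variables do not carry over. Pictures are saved under pics/ and viewed, at most 10 in all, crops included, and the job is handed in when it is done.

Besides the shell and the picture viewer there is one more tool, called after "Emit:" by a JSON object that holds its "name" and its "arguments". carry_out: Moves the arm, as the interface text tells. Shift numbers are shares of 0.025 m and turn numbers shares of 0.1 rad, none past 1 either way. Its arguments: {"type":"object","properties":{"commands":{"type":"array"},"squeeze":{"type":"number"}},"required":["commands"]}

```bash
mkdir -p pics; ls; cat > h.py <<'E'
import numpy as np, cv2
from cell import arm
def grab(n):
    s=arm.observe(); im=arm.get_image(n); im['s']=s; return im
def save(im,f,crop=None,scale=1):
    p=im['pixels'][:,:,::-1]
    if crop: p=p[crop[1]:crop[3],crop[0]:crop[2]]
    cv2.imwrite(f,cv2.resize(p,None,fx=scale,fy=scale,interpolation=cv2.INTER_CUBIC))
def cloud(im):
    K=im['mtx']; v,u=np.mgrid[:480,:640]
    xd=(u-K[0,2])/K[0,0]; yd=(v-K[1,2])/K[1,1]; x,y=xd.copy(),yd.copy()
    for _ in range(10):
        f=1+im['k1']*(x*x+y*y); x,y=xd/f,yd/f
    z=im['range_z']; P=np.stack([x*z,y*z,z],-1)
    if 'R' in im: W=(P-im['t'])@im['R']
    else:
        T=im['tool_from_camera']; s=im['s']
        R=cv2.Rodrigues(np.array(s['ee_rot'],float))[0]
        W=(P@T[:3,:3].T+T[:3,3])@R.T+np.array(s['position'])
    W[z==0]=np.nan; return W
E
python3 - <<'E'
from h import *
for n in ['top','scene']:
    im=grab(n); save(im,f'pics/{n}0.png'); np.save(f'{n}W.npy',cloud(im)); np.save(f'{n}P.npy',im['pixels'])
s=arm.observe(); print(s)
E
```

```text
pics
{'clock': 0.1, 'joints': array([-1.21660204,  0.43513618,  0.02499175,  1.57398233, -0.01161884,
        1.13397354, -0.07510687]), 'dq': array([ 0.0009885 , -0.00064754,  0.00061252, -0.00193477, -0.00063635,
        0.0003864 , -0.00086458]), 'joint_efforts': array([ 1.43147365e-03, -6.69117737e+01,  9.86932777e-01, -3.15146434e+01,
       -6.06379774e-02,  3.72739148e-02,  7.19259856e-05]), 'position': array([0.27552812, 0.56050312, 0.22604348]), 'ee_rot': array([-7.11418289e-01, -3.05978174e+00,  2.10488766e-03]), 'force': array([-0.13933965, -0.26734619,  0.06402282]), 'ft_torque': array([-0.02168766,  0.0185108 , -0.0594844 ]), 'gripper_force': 0.0, 'width': 1.0017825943991694}
```

View pics/top0.png

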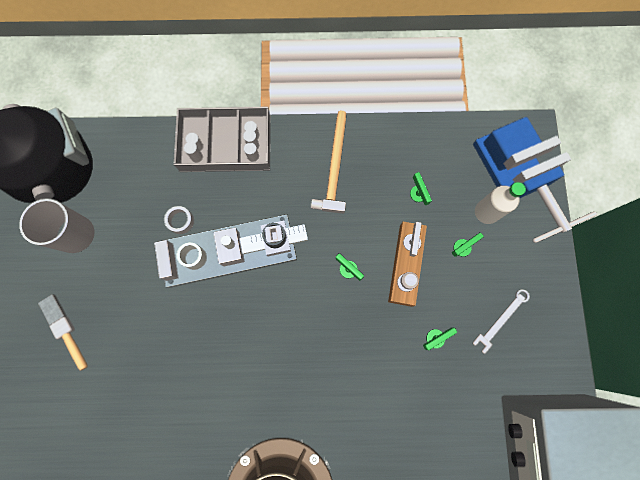

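View pics/scene0.png

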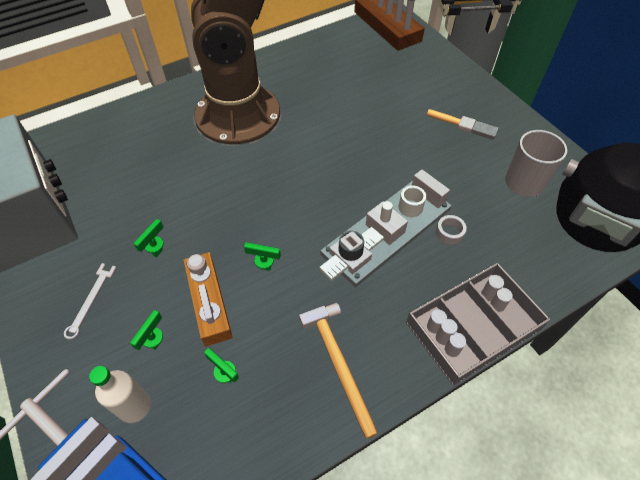

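The top view shows the fixture with the anvil at (165,260), sleeve (190,255), post (227,240) and lock (273,235), plus the loose ring at (177,218). The stand is at (408,262).

Things that could be taken for the key:
- Grey T in the stand at (415,238), which matches the description.
- Round-knob tool at (408,282), the punch.
- Green T tools at (421,188), (349,266), (467,244) and (440,338), all decoys.
- Wrench at (500,320).

I choose (415,238).

```bash
python3 - <<'E'
from h import *
W=np.load('topW.npy')
for n,(u,v) in dict(anvil=(165,260),post=(227,240),lock=(273,235),key=(415,238),punch=(408,282),sleeve=(190,255),ring=(177,218),table=(330,330),blk=(40,155),ba=(280,460)).items(): print(n,W[v,u].round(3))
S=np.load('sceneW.npy')
P=np.load('topP.npy'); cv2.imwrite('pics/crop1.png',cv2.resize(np.hstack([P[200:300,150:320,::-1],P[200:300,370:440,::-1]]),None,fx=3.3,fy=3.3,interpolation=cv2.INTER_CUBIC))
# stand wood & fixture plate: rectangle fit from heights in fused cloud
A=np.vstack([W.reshape(-1,3)]);A=A[~np.isnan(A[:,0])]
B=S.reshape(-1,3);B=B[~np.isnan(B[:,0])]
c=W[262,408];
for nm,C in(('top',A),('scene',B)):
    m=(abs(C[:,2]-.045)<.006)&(np.hypot(C[:,0]-c[0],C[:,1]-c[1])<.14)
    print(nm,'stand',m.sum(),cv2.minAreaRect(C[m][:,:2].astype(np.float32)),C[m][:,2].mean())
    f=W[250,215]
    m=(abs(C[:,2]-.02)<.006)&(np.hypot(C[:,0]-f[0],C[:,1]-f[1])<.25)
    print(nm,'plate',m.sum(),cv2.minAreaRect(C[m][:,:2].astype(np.float32)),C[m][:,2].mean())
E
```

```text
anvil [0.536 0.27  0.068]
post [0.571 0.112 0.12 ]
lock [0.598 0.015 0.042]
key [ 0.572 -0.323  0.1  ]
punch [ 0.469 -0.299  0.105]
sleeve [0.556 0.226 0.019]
ring [ 0.66   0.271 -0.005]
table [ 0.366 -0.121 -0.002]
blk [0.764 0.527 0.172]
ba [ 0.083 -0.002  0.029]
top stand 1524 ((0.5328160524368286, -0.3110526204109192), (0.18215973675251007, 0.24913156032562256), 43.511512756347656) 0.04425496341135459
top plate 3365 ((0.6673108339309692, 0.1330181360244751), (0.3153156042098999, 0.36409372091293335), 11.126239776611328) 0.019267346224385376
scene stand 1684 ((0.5354908108711243, -0.3084213137626648), (0.18874314427375793, 0.24071475863456726), 47.187828063964844) 0.04547828257984228
scene plate 2606 ((0.6656790971755981, 0.1328485906124115), (0.3187846839427948, 0.36563730239868164), 11.534908294677734) 0.020517789191028174
```

View pics/crop1.png

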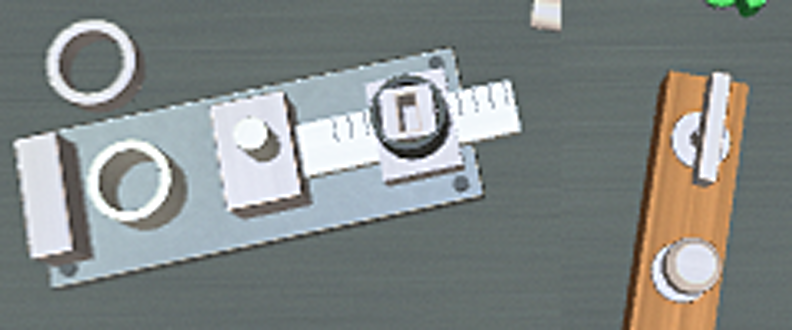

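The crop shows the grey T crossbar key upright in the stand's +x pocket (crop 712,128), the knob punch at (690,268), and the slot roughly across the fixture at (408,110). The choice is confirmed, so next I refine the poses.

```bash
cat > fit.py <<'E'
from h import *
def sel(C,c,r,z0,z1):
    C=C.reshape(-1,3); C=C[~np.isnan(C[:,0])]
    return C[(C[:,2]>z0)&(C[:,2]<z1)&(np.hypot(C[:,0]-c[0],C[:,1]-c[1])<r)]
def rect(M):
    # trimmed PCA axes and mid-extents
    r=cv2.minAreaRect(M[:,:2].astype(np.float32)); return np.round(r[0],4),np.round(r[1],4),round(r[2],1)
E
python3 - <<'E'
from fit import *
for n in('top','scene'):
    C=np.load(n+'W.npy')
    for nm,c,r,a,b in [('post',(.571,.112),.03,.112,.127),('anvil',(.536,.27),.06,.062,.078),('jawtop',(.57,.12),.07,.060,.076),('lock',(.598,.015),.045,.078,.092),('sleeve',(.556,.226),.05,.066,.075),('keybar',(.57,-.323),.06,.092,.108),('punch',(.469,-.3),.04,.09,.12),('ring',(.66,.27),.06,.024,.036),('collar',(.57,-.315),.05,.047,.056)]:
        M=sel(C,c,r,a,b)
        if len(M)>5: print(n,nm,len(M),*rect(M),'mean',M.mean(0).round(4))
E
```

```text
top post 87 [0.5706 0.1156] [0.0228 0.0215] 89.3 mean [0.5708 0.1151 0.1173]
top anvil 596 [0.5443 0.2543] [0.0903 0.0736] 12.3 mean [0.5403 0.2656 0.0684]
top jawtop 659 [0.5666 0.142 ] [0.0805 0.095 ] 10.0 mean [0.5668 0.1244 0.0677]
top lock 348 [0.5923 0.0101] [0.0543 0.0542] 56.4 mean [0.5922 0.0103 0.0835]
top sleeve 321 [0.5475 0.2299] [0.092  0.0634] 89.4 mean [0.5483 0.2339 0.0689]
top keybar 205 [ 0.5724 -0.3256] [0.0145 0.0794] 78.7 mean [ 0.5715 -0.3252  0.0995]
top punch 234 [ 0.4749 -0.3055] [0.0366 0.0381] 42.6 mean [ 0.4739 -0.3044  0.0994]
top ring 258 [0.6488 0.2583] [0.0663 0.0654] 6.9 mean [0.6489 0.2579 0.0285]
top collar 141 [ 0.567  -0.3226] [0.0545 0.0937] 79.6 mean [ 0.5713 -0.3192  0.0496]
scene post 89 [0.5694 0.113 ] [0.0228 0.0226] 10.9 mean [0.5703 0.1128 0.1187]
scene anvil 527 [0.5413 0.2526] [0.0905 0.0733] 11.7 mean [0.5397 0.2628 0.0698]
scene jawtop 620 [0.5631 0.14  ] [0.0814 0.0969] 12.4 mean [0.5733 0.1213 0.0688]
scene lock 403 [0.5901 0.0081] [0.0545 0.0546] 67.0 mean [0.5914 0.0071 0.0848]
scene sleeve 323 [0.5457 0.2289] [0.0952 0.0669] 84.4 mean [0.5477 0.2317 0.0701]
scene keybar 263 [ 0.5718 -0.3283] [0.014  0.0807] 78.4 mean [ 0.5736 -0.3284  0.1008]
scene punch 258 [ 0.4748 -0.3084] [0.0385 0.037 ] 71.1 mean [ 0.4777 -0.3085  0.1004]
scene ring 298 [0.6464 0.2572] [0.0671 0.0677] 78.4 mean [0.6473 0.2557 0.0297]
scene collar 311 [ 0.567  -0.3272] [0.0589 0.0978] 79.1 mean [ 0.5721 -0.3258  0.0499]
```

Emit:
{"name": "carry_out", "arguments": {"commands": [[1,0,0,0,0,0,-0.95],[1,0,0,0,0,0,-0.95],[1,0,0,0,0,0,-0.95],[1,0,0,0,0,0,-0.95],[1,0,0,0,0,0,-0.95],[1,0,0,0,0,0,-0.95],[1,0,0,0,0,0,-0.95],[1,0,0,0,0,0,0]], "squeeze": 20}}

```text
clock: 0.9
position: [0.2757, 0.5606, 0.2263]
ee_rot: [0.329, -3.124, 0.001]
force: [0.0, 0.1, -1.0]
width: 0.999
gripper_force: 0.0
```

Emit:
{"name": "carry_out", "arguments": {"commands": [[1,-0.4,-1,0,0,0,0],[1,-0.4,-1,0,0,0,0],[1,-0.4,-1,0,0,0,0],[1,-0.4,-1,0,0,0,0],[1,-0.4,-1,0,0,0,0],[1,-0.4,-1,0,0,0,0],[1,-0.4,-1,0,0,0,0],[1,-0.4,-1,0,0,0,0]]}}

```text
clock: 1.7
position: [0.3957, 0.3807, 0.2266]
ee_rot: [0.321, -3.125, 0.0]
force: [1.0, -0.1, 0.3]
width: 1.002
gripper_force: 0.0
```

Emit:
{"name": "carry_out", "arguments": {"commands": [[1,-0.4,-1,0,0,0,0],[1,-0.4,-1,0,0,0,0],[1,-0.4,-1,0,0,0,0],[1,-0.4,-1,0,0,0,0],[1,-0.4,-1,0,0,0,0],[1,-0.4,-1,0,0,0,0],[1,-0.4,-1,0,0,0,0],[1,0,0,0,0,0,0]]}}

```text
clock: 2.5
position: [0.5021, 0.2207, 0.2266]
ee_rot: [-0.312, 3.125, -0.003]
force: [-1.0, -0.2, 0.4]
width: 0.999
gripper_force: 0.0
```

```bash
python3 - <<'E'
from fit import *
im=grab('wrist'); save(im,'pics/w1.png'); C=cloud(im); np.save('w1W.npy',C)
print(im['tool_from_camera'].round(3), im['s']['joints'].round(2))
for nm,c,r,a,b in [('post',(.571,.114),.03,.112,.127),('anvil',(.536,.27),.06,.062,.078),('jawtop',(.57,.12),.07,.060,.076),('lock',(.591,.009),.045,.078,.092),('sleeve',(.556,.226),.05,.066,.075)]:
        M=sel(C,c,r,a,b)
        if len(M)>5: print(nm,len(M),*rect(M),'mean',M.mean(0).round(4))
E
```

```text
[[ 0.    -0.956 -0.294  0.079]
 [ 1.     0.     0.     0.   ]
 [ 0.    -0.294  0.956 -0.158]
 [ 0.     0.     0.     1.   ]] [-0.52  0.31  0.01  1.76 -0.    1.07  1.26]
post 423 [0.5683 0.1138] [0.0158 0.024 ] 38.5 mean [0.5672 0.1148 0.1187]
anvil 3354 [0.5441 0.2533] [0.0903 0.075 ] 11.4 mean [0.5381 0.2662 0.0702]
jawtop 3029 [0.5584 0.136 ] [0.1019 0.0709] 60.4 mean [0.5554 0.1277 0.0691]
lock 2348 [0.5903 0.0108] [0.0507 0.0555] 10.6 mean [0.59   0.012  0.0844]
sleeve 1870 [0.5469 0.2303] [0.0923 0.0648] 87.1 mean [0.5477 0.2316 0.0702]
```

View pics/w1.png

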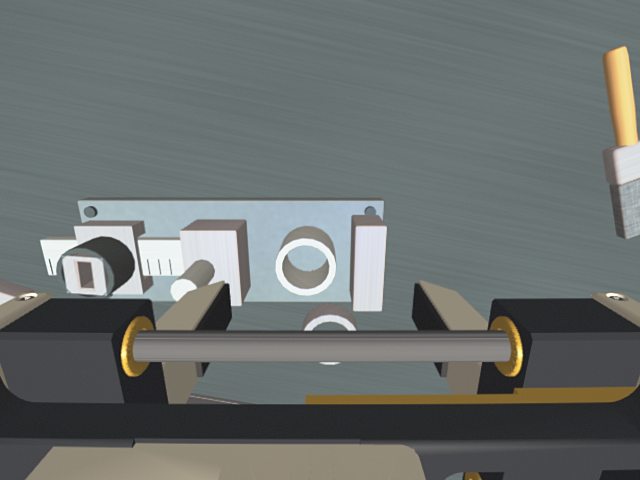

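The wrist view shows the lock slot at (85,275), post top at (185,285), sleeve at (306,260), anvil at (368,262), and the ring beyond at (330,320). The post is at about (0.570, 0.114), consistent across three cameras.

Emit:
{"name": "carry_out", "arguments": {"commands": [[1,-0.36,-0.95,0,0,0,0],[1,-0.36,-0.95,0,0,0,0],[1,-0.36,-0.95,0,0,0,0],[1,-0.36,-0.95,0,0,0,0],[1,-0.36,-0.95,0,0,0,0],[1,0,0,0.4,0,0,0],[1,0,0,0.9,0,0,0],[1,0,0,0.9,0,0,0]]}}

```text
clock: 3.35
position: [0.568, 0.1198, 0.171]
ee_rot: [-0.326, 3.124, 0.002]
force: [1.1, 1.2, 1.0]
width: 0.999
gripper_force: 0.0
```

Emit:
{"name": "carry_out", "arguments": {"commands": [[1,0,0,0.9,0,0,0],[1,0,0,0.9,0,0,0],[1,0,0,0.9,0,0,0],[1,0,0,0.9,0,0,0],[1,0,0,0,0,0,0]]}}

```text
clock: 3.85
position: [0.5656, 0.1193, 0.0787]
ee_rot: [0.327, -3.119, 0.0]
force: [-0.5, -0.2, 0.5]
width: 1.001
gripper_force: 0.0
```

Emit:
{"name": "carry_out", "arguments": {"commands": [[1,-0.14,-0.2,0,0,0,0],[0.5,0,0,0,0,0,0],[0.1,0,0,0,0,0,0],[0.1,0,0,0,0,0,0],[0.1,0,0,0,0,0,0],[0.1,0,0,0,0,0,0],[0.1,0,0,0,0,0,0]], "squeeze": 25}}

```text
clock: 4.55
position: [0.573, 0.114, 0.0818]
ee_rot: [-0.326, 3.124, 0.0]
force: [0.3, 0.6, 1.2]
width: 0.529
gripper_force: 0.0
```

Emit:
{"name": "carry_out", "arguments": {"commands": [[0.1,0,0,0,0,0,0],[0.1,0,0,0,0,0,0],[0.1,0,0,0,0,0,0],[0.1,0,0,0,0,0,0],[0.1,0,0,0,0,0,0],[0.1,0,0,0,0,0,0]]}}

```text
clock: 5.15
position: [0.5729, 0.1142, 0.0817]
ee_rot: [0.327, -3.124, -0.0]
force: [-0.4, 1.4, -0.2]
width: 0.257
gripper_force: 25.0
```

Emit:
{"name": "carry_out", "arguments": {"commands": [[0.1,0,0.2,0,0,0,0],[0.1,0,0.2,0,0,0,0],[0.1,0,0.2,0,0,0,0],[0.1,0,0.2,0,0,0,0],[0.1,0,0.2,0,0,0,0],[0.1,0,0.2,0,0,0,0],[0.1,0,0.2,0,0,0,0],[0.1,0,0.2,0,0,0,0]]}}

```text
clock: 5.95
position: [0.565, 0.1534, 0.0817]
ee_rot: [-0.326, 3.124, -0.0]
force: [4.1, -2.6, -4.6]
width: 0.258
gripper_force: 25.0
```

Emit:
{"name": "carry_out", "arguments": {"commands": [[0.1,0,0.1,0,0,0,0],[0.1,0,0.1,0,0,0,0],[0.1,0,0.1,0,0,0,0],[0.1,0,0,0,0,0,0]]}}

```text
clock: 6.35
position: [0.5635, 0.161, 0.0817]
ee_rot: [-0.327, 3.124, 0.001]
force: [3.8, 0.5, -6.4]
width: 0.259
gripper_force: 25.0
```

Emit:
{"name": "carry_out", "arguments": {"commands": [[0.1,0,0.08,0,0,0,0],[0.1,0,0.08,0,0,0,0],[0.1,0,0,0,0,0,0]]}}

```text
clock: 6.65
position: [0.5627, 0.1647, 0.0817]
ee_rot: [-0.326, 3.124, 0.0]
force: [6.2, 0.4, -6.8]
width: 0.257
gripper_force: 25.0
```

Emit:
{"name": "carry_out", "arguments": {"commands": [[0.1,0,0.06,0,0,0,0],[0.1,0,0.06,0,0,0,0],[0.1,0,0,0,0,0,0]]}}

```text
clock: 6.95
position: [0.5622, 0.1674, 0.0817]
ee_rot: [-0.326, 3.124, 0.0]
force: [5.5, 0.1, -5.1]
width: 0.258
gripper_force: 25.0
```

Emit:
{"name": "carry_out", "arguments": {"commands": [[0.1,0,0.06,0,0,0,0],[0.1,0,0,0,0,0,0]]}}

```text
clock: 7.15
position: [0.5619, 0.1689, 0.0817]
ee_rot: [-0.326, 3.124, 0.0]
force: [5.2, -0.3, -5.5]
width: 0.257
gripper_force: 25.0
```

Emit:
{"name": "carry_out", "arguments": {"commands": [[0.1,0,0.06,0,0,0,0],[0.1,0,0,0,0,0,0]]}}

```text
clock: 7.35
position: [0.5619, 0.169, 0.0817]
ee_rot: [-0.324, 3.124, -0.002]
force: [5.7, -3.7, -4.1]
width: 0.256
gripper_force: 25.0
```

Emit:
{"name": "carry_out", "arguments": {"commands": [[0.1,0,0.06,0,0,0,0],[0.1,0,0,0,0,0,0]]}}

```text
clock: 7.55
position: [0.5619, 0.169, 0.0817]
ee_rot: [-0.323, 3.124, -0.004]
force: [7.3, -7.6, -4.3]
width: 0.257
gripper_force: 25.0
```

Emit:
{"name": "carry_out", "arguments": {"commands": [[0.1,0,0.12,0,0,0,0],[0.1,0,0.1,0,0,0,0],[0.1,0,0,0,0,0,0],[0.1,0,0,0,0,0,0]]}}

```text
clock: 7.95
position: [0.5618, 0.1691, 0.0817]
ee_rot: [-0.316, 3.125, -0.013]
force: [10.6, -21.8, -3.7]
width: 0.258
gripper_force: 25.0
```

Emit:
{"name": "carry_out", "arguments": {"commands": [[0.1,0,-0.1,0,0,0,0],[0.1,0,-0.1,0,0,0,0],[0.4,0,0,0,0,0,0],[0.7,0,0,0,0,0,0],[0.7,0,0,0,0,0,0],[0.7,0,0,0,0,0,0],[0.7,0,0,0,0,0,0]]}}

```text
clock: 8.65
position: [0.5604, 0.1726, 0.0818]
ee_rot: [0.327, -3.124, -0.0]
force: [0.8, 0.0, -0.1]
width: 0.644
gripper_force: 0.0
```

Emit:
{"name": "carry_out", "arguments": {"commands": [[0.7,0,0,-0.6,0,0,0],[0.7,0,0,-1,0,0,0],[0.7,0,0,-1,0,0,0],[0.7,0,0,-1,0,0,0],[0.7,0,0,-1,0,0,0],[1,0,0,-1,0,0,0],[1,0,0,-1,0,0,0],[1,0,0,0,0,0,0]]}}

```text
clock: 9.45
position: [0.5622, 0.173, 0.2504]
ee_rot: [-0.326, 3.119, 0.003]
force: [1.1, 0.0, -0.1]
width: 0.914
gripper_force: 0.0
```

```bash
python3 - <<'E'
from fit import *
print(arm.observe()['position'],arm.observe()['width'])
for n in('top','scene'):
    im=grab(n); C=cloud(im)
    if n=='top': save(im,'pics/top1.png',(140,190,320,300),4)
    else: np.save('scene2W.npy',C)
    for nm,c,r,a,b in [('post',(.562,.169),.03,.112,.127),('lock',(.591,.009),.045,.078,.092),('tops',(.55,.21),.14,.062,.078),('keybar',(.57,-.323),.06,.092,.108)]:
        M=sel(C,c,r,a,b)
        if len(M)>5: print(n,nm,len(M),*rect(M),M.mean(0).round(4))
E
```

```text
[0.56223902 0.17295718 0.25037   ] 0.913898707714657
top post 87 [0.5611 0.1681] [0.0223 0.0234] 86.7 [0.5603 0.1678 0.1171]
top lock 349 [0.5921 0.0102] [0.0544 0.0535] 59.8 [0.5919 0.0101 0.0836]
top tops 1326 [0.5504 0.2195] [0.0898 0.1452] 11.2 [0.5483 0.2198 0.0682]
top keybar 210 [ 0.5724 -0.3259] [0.0145 0.0781] 78.3 [ 0.5717 -0.3251  0.0993]
scene post 84 [0.5586 0.1661] [0.0223 0.0228] 74.7 [0.5596 0.1651 0.1186]
scene lock 408 [0.5907 0.0076] [0.0529 0.0563] 58.3 [0.5915 0.0071 0.0847]
scene tops 1180 [0.5472 0.216 ] [0.0902 0.1466] 10.1 [0.5519 0.2169 0.0695]
scene keybar 269 [ 0.5707 -0.3281] [0.0141 0.0813] 78.3 [ 0.5741 -0.3284  0.1007]
```

View pics/top1.png

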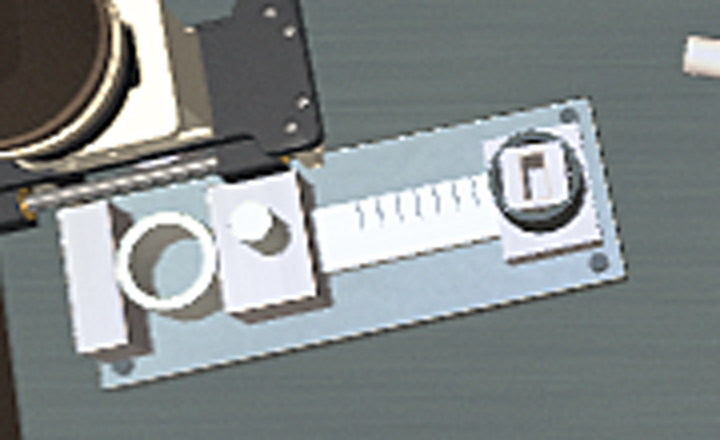

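The top view shows the sleeve (165,262) standing tight between the anvil (92,280) and the jaw (265,245). The jaw-to-anvil length measures 145 mm, exactly right for clamped. Next I look at the slot from above.

Emit:
{"name": "carry_out", "arguments": {"commands": [[1,-0.09,-0.95,0,0,0,0],[1,-0.09,-0.95,0,0,0,0],[1,-0.09,-0.95,0,0,0,0],[1,-0.09,-0.95,0,0,0,0],[1,-0.09,-0.95,0,0,0,0],[1,-0.09,-0.95,0,0,0,0],[1,-0.09,-0.95,0,0,0,0],[1,0,0,0,0,0,0]]}}

```text
clock: 10.35
position: [0.6103, 0.0082, 0.2452]
ee_rot: [0.318, -3.123, 0.004]
force: [0.3, -1.3, 0.7]
width: 0.999
gripper_force: 0.0
```

Emit:
{"name": "carry_out", "arguments": {"commands": [[1,0,0,0,0,0,0]]}}

```text
clock: 10.45
position: [0.6098, 0.0125, 0.2454]
ee_rot: [0.324, -3.123, -0.0]
force: [0.0, 0.6, -0.4]
width: 1.001
gripper_force: 0.0
```

```bash
python3 - <<'E'
from fit import *
im=grab('wrist'); C=cloud(im); np.save('w2W.npy',C); np.save('w2P.npy',im['pixels'])
print(im['s']['position'],im['s']['ee_rot'])
d=np.hypot(C[...,0]-.591,C[...,1]-.009)
m=(d<.032)&(abs(C[...,2]-.0848)<.006)
v,u=np.nonzero(m); print(m.sum(),u.min(),u.max(),v.min(),v.max()); print(rect(C[m]))
u0,v0=int(np.median(u)),int(np.median(v))
save(im,'pics/lock.png',(u0-60,v0-50,u0+60,v0+50),6)
# circle fit of face outline
h=cv2.convexHull(C[m][:,:2].astype(np.float32))
print('circ',cv2.minEnclosingCircle(h))
# slot: hole inside face
hole=(d<.02)&(C[...,2]<.076); print('hole',hole.sum(),rect(C[hole]) if hole.sum()>5 else '')
E
```

```text
[0.60982524 0.01251025 0.24544489] [ 3.24370448e-01 -3.12270083e+00 -3.89819512e-04]
2248 294 352 174 233
(array([0.5927, 0.0103]), array([0.0547, 0.0547]), 39.5)
circ ((0.5929731726646423, 0.010497656650841236), 0.028051776811480522)
hole 387 (array([0.591 , 0.0033]), array([0.0332, 0.0276]), 6.1)
```

View pics/lock.png

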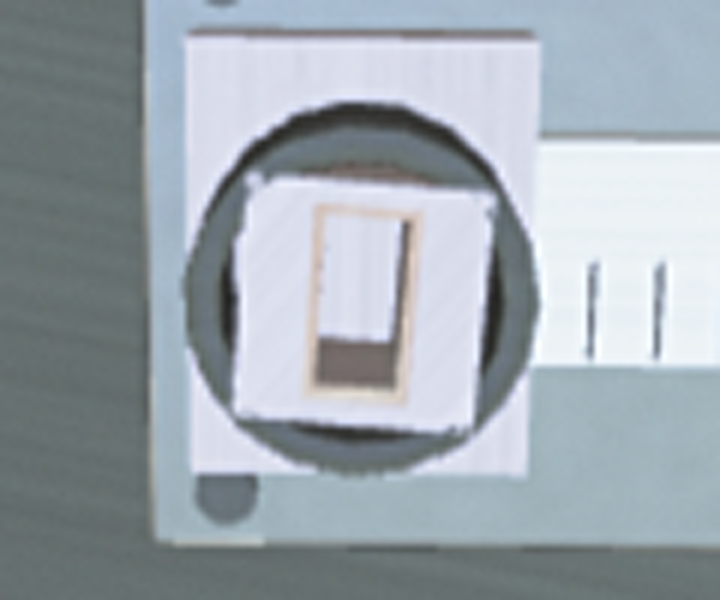

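The crop shows the slot outlined in orange at crop corners of about (315,207), (421,213), (408,400) and (306,393). It is slightly turned within the square insert, and the rim circle is centred near (361,288).

```bash
cat >> fit.py <<'E'
def proj(im,uv,z):
    K=np.array(im['mtx'],float); p=np.array(uv,float)
    d=np.stack([(p[:,0]-K[0,2])/K[0,0],(p[:,1]-K[1,2])/K[1,1]],-1); x=d.copy()
    for _ in range(10): x=d/(1+im['k1']*(x**2).sum(-1,keepdims=True))
    r=np.c_[x,np.ones(len(x))]
    if 'R' in im: o=-im['R'].T@im['t']; r=r@im['R']
    else:
        R=cv2.Rodrigues(np.array(im['s']['ee_rot'],float))[0]; T=im['tool_from_camera']
        o=R@T[:3,3]+im['s']['position']; r=r@T[:3,:3].T@R.T
    return o+r*((z-o[2])/r[:,2])[:,None]
E
python3 - <<'E'
from fit import *
im=grab('wrist'); C=cloud(im)
d=np.hypot(C[...,0]-.591,C[...,1]-.009); v,u=np.nonzero((d<.032)&(abs(C[...,2]-.0848)<.006))
u0,v0=int(np.median(u)),int(np.median(v)); print(u0,v0)
f=lambda l:[(u0-60+(x-2.5)/6,v0-50+(y-2.5)/6) for x,y in l]
S=proj(im,f([(315,207),(421,213),(408,400),(306,393)]),.085); print('slot',S.round(4),S.mean(0).round(4))
e=S[3]-S[0]+S[2]-S[1]; print('slot ang deg',np.degrees(np.arctan2(e[1],e[0])),'len',np.linalg.norm(e)/2,'wid',np.linalg.norm(S[1]-S[0]))
P=proj(im,f([(148,20),(155,540)]),.02);e=P[1]-P[0];print('plate end ang',np.degrees(np.arctan2(e[1],e[0])))
Q=proj(im,f([(250,175),(495,190),(472,432),(235,415)]),.085);print('square',Q.mean(0).round(4))
print('zs',[C[int(b),int(a)][2].round(4) for a,b in f([(280,300),(450,300),(210,300),(360,450)])])
E
```

```text
322 203
slot [[5.786e-01 3.000e-04 8.500e-02]
 [5.762e-01 1.640e-02 8.500e-02]
 [6.053e-01 2.080e-02 8.500e-02]
 [6.075e-01 4.800e-03 8.500e-02]] [0.5919 0.0106 0.085 ]
slot ang deg 8.666424472061404 len 0.02937842262869277 wid 0.016280574713394773
plate end ang 11.087842268846853
square [0.592  0.0107 0.085 ]
zs [np.float64(0.0854), np.float64(0.0864), np.float64(0.0855), np.float64(0.0836)]
```

Emit:
{"name": "carry_out", "arguments": {"commands": [[1,0,-0.5,0,0,0,0.8],[1,0,-0.5,0,0,0,0.8],[1,0,-0.5,0,0,0,0.8],[1,0,-0.5,0,0,0,0.8],[1,0,-0.5,0,0,0,0.8],[1,-0.1,-1,0,0,0,0],[1,-0.1,-1,0,0,0,0],[1,-0.1,-1,0,0,0,0]]}}

```text
clock: 11.35
position: [0.6063, -0.1235, 0.2464]
ee_rot: [-0.297, -3.127, -0.001]
force: [0.9, 0.3, 0.6]
width: 0.996
gripper_force: 0.0
```

Emit:
{"name": "carry_out", "arguments": {"commands": [[1,-0.1,-1,0,0,0,0],[1,-0.1,-1,0,0,0,0],[1,-0.1,-1,0,0,0,0],[1,-0.1,-1,0,0,0,0],[1,-0.1,-1,0,0,0,0],[1,-0.1,-1,0,0,0,0],[1,-0.1,-1,0,0,0,0],[1,0,0,0,0,0,0]]}}

```text
clock: 12.15
position: [0.5891, -0.3027, 0.2464]
ee_rot: [-0.306, -3.126, 0.003]
force: [-0.0, -1.5, -0.3]
width: 1.005
gripper_force: 0.0
```

Emit:
{"name": "carry_out", "arguments": {"commands": [[1,0,0,0,0,0,0],[1,0,0,0,0,0,0]]}}

```text
clock: 12.35
position: [0.591, -0.2973, 0.2465]
ee_rot: [-0.297, -3.127, -0.002]
force: [-1.1, 0.7, -0.5]
width: 0.997
gripper_force: 0.0
```

```bash
python3 - <<'E'
from fit import *
im=grab('wrist'); C=cloud(im); save(im,'pics/key.png')
s=im['s'];print(s['position'],s['ee_rot'],s['joints'].round(2))
M=sel(C,(.5715,-.327),.06,.092,.108); print(len(M),*rect(M),M.mean(0).round(4))
M=sel(C,(.5715,-.327),.05,.047,.056); print('collar',len(M),*rect(M))
R=cv2.Rodrigues(np.array(s['ee_rot']))[0]; print('tool y yaw',np.degrees(np.arctan2(R[1,1],R[0,1])))
E
```

```text
[ 0.59097388 -0.29731561  0.24648693] [-2.97175751e-01 -3.12744624e+00 -2.06553463e-03] [ 0.21  0.49  0.27  1.46 -0.14  1.21  1.88]
1392 [ 0.5729 -0.3263] [0.0144 0.0791] 78.3 [ 0.5711 -0.3254  0.101 ]
collar 788 [ 0.5709 -0.3261] [0.0589 0.0966] 78.6
tool y yaw 79.14388593137691
```

View pics/key.png

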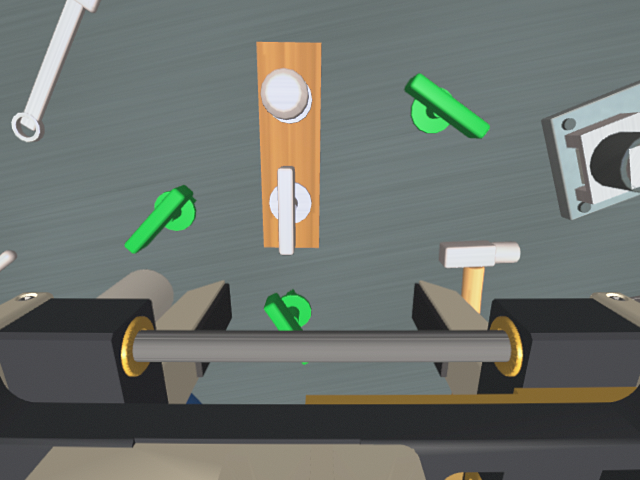

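The wrist view shows the grey key bar at (286,210) in the stand, the punch knob at (285,93), and the green decoys clear of the finger paths. Fit of the bar: 79 x 14 mm, top at z = 0.101, as it must be.

Emit:
{"name": "carry_out", "arguments": {"commands": [[1,0.26,-0.65,0,0,0,0.12],[1,0.26,-0.65,0,0,0,0],[1,0,0,0,0,0,0],[1,0,0,1,0,0,0],[1,0,0,1,0,0,0],[1,0,0,1,0,0,0],[1,0,0,1,0,0,0],[1,0,0,0,0,0,0]]}}

```text
clock: 13.2
position: [0.5689, -0.3279, 0.1434]
ee_rot: [-0.32, -3.12, -0.003]
force: [-0.2, -0.4, -0.8]
width: 0.998
gripper_force: 0.0
```

Emit:
{"name": "carry_out", "arguments": {"commands": [[1,0,0,0,0,0,0]]}}

```text
clock: 13.3
position: [0.5709, -0.3291, 0.1471]
ee_rot: [-0.321, -3.125, -0.0]
force: [0.5, -0.6, 0.4]
width: 1.006
gripper_force: 0.0
```

Emit:
{"name": "carry_out", "arguments": {"commands": [[1,0,0.1,0.8,0,0,0],[1,0,0,0.8,0,0,0],[1,0,0,0.8,0,0,0],[1,0,0,0.76,0,0,0],[0.6,0,0,0,0,0,0],[0.3,0,0,0,0,0,0],[0.3,0,0,0,0,0,0],[0.3,0,0,0,0,0,0]]}}

```text
clock: 14.1
position: [0.5725, -0.3268, 0.0693]
ee_rot: [0.319, 3.123, -0.001]
force: [0.2, -0.5, 0.0]
width: 0.7
gripper_force: 0.0
```

Emit:
{"name": "carry_out", "arguments": {"commands": [[0.3,0,0,0,0,0,0],[0.3,0,0,0,0,0,0],[0.3,0,0,0,0,0,0]]}}

```text
clock: 14.4
position: [0.5717, -0.3263, 0.0679]
ee_rot: [0.32, 3.125, 0.0]
force: [-0.0, -0.8, -0.2]
width: 0.438
gripper_force: 0.0
```

Positioned well; close gently onto the bar.

Emit:
{"name": "carry_out", "arguments": {"commands": [[0.2,0,0,0,0,0,0],[0.15,0,0,0,0,0,0],[0.05,0,0,0,0,0,0],[0.0,0,0,0,0,0,0],[0.0,0,0,0,0,0,0],[0,0,0,0,0,0,0],[0,0,0,0,0,0,0],[0,0,0,0,0,0,0]], "squeeze": 45}}

```text
clock: 15.2
position: [0.5716, -0.3263, 0.0677]
ee_rot: [-0.32, -3.125, -0.0]
force: [-0.5, 0.0, -0.7]
width: 0.153
gripper_force: 45.0
```

Emit:
{"name": "carry_out", "arguments": {"commands": [[0,0,0,-0.2,0,0,0],[0,0,0,-0.4,0,0,0],[0,0,0,-0.8,0,0,0],[0,0,0,-0.8,0,0,0],[0,0,0,-0.8,0,0,0],[0,0,0,-0.8,0,0,0],[0,0,0,-0.6,0,0,0],[0,0,0,0,0,0,0]]}}

```text
clock: 16.0
position: [0.5728, -0.3271, 0.1806]
ee_rot: [0.319, 3.121, -0.002]
force: [0.4, -0.1, -3.3]
width: 0.151
gripper_force: 45.0
```

Emit:
{"name": "carry_out", "arguments": {"commands": [[0,0,0,0,0,0,0]]}}

```text
clock: 16.1
position: [0.5716, -0.3262, 0.1776]
ee_rot: [0.32, 3.125, 0.0]
force: [-0.1, -0.3, -3.3]
width: 0.15
gripper_force: 45.0
```

```bash
python3 - <<'E'
from fit import *
s=arm.observe(); p=s['position']; print(p)
R=cv2.Rodrigues(np.array(s['ee_rot']))[0]; print('R',R.round(4))
for n in('top','scene'):
    im=grab(n); C=cloud(im)
    z=p[2]+.033
    M=sel(C,p[:2],.055,z-.006,z+.005)
    if len(M)>5: print(n,len(M),*rect(M),M.mean(0).round(4))
    m=(abs(C[...,2]-z)<.03)&(np.hypot(C[...,0]-p[0],C[...,1]-p[1])<.06);v,u=np.nonzero(m)
    if n=='scene' and len(u): c=(int(np.median(u)),int(np.median(v)));print(c);save(im,'pics/held.png',(c[0]-60,c[1]-50,c[0]+60,c[1]+70),5)
E
```

```text
[ 0.57155144 -0.32616016  0.17758692]
R [[-9.793e-01  2.024e-01  1.000e-04]
 [ 2.024e-01  9.793e-01  1.000e-04]
 [-1.000e-04  2.000e-04 -1.000e+00]]
scene 214 [ 0.5812 -0.3301] [0.0399 0.0538] 47.0 [ 0.5861 -0.3314  0.2099]
(195, 281)
```

View pics/held.png

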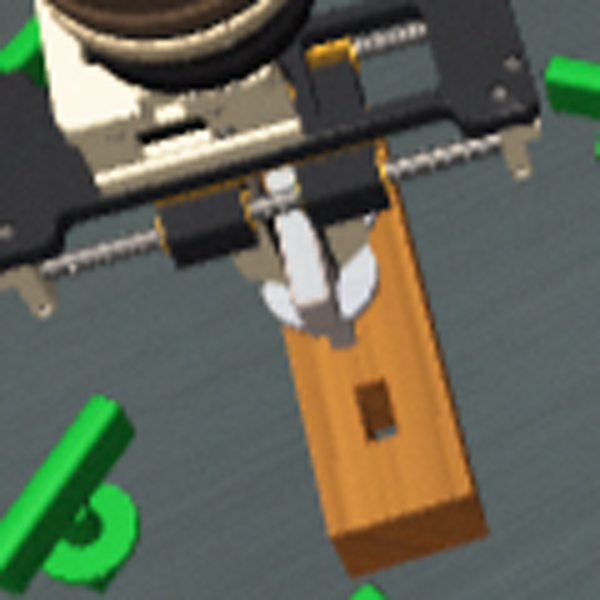

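The key hangs upright in the fingers, its pocket is empty, and the stand is undisturbed. Carry it over the lock.

Emit:
{"name": "carry_out", "arguments": {"commands": [[0,0,0,0,0,0,-0.89],[0,0,0,0,0,0,-0.89],[0,0,0,0,0,0,-0.89],[0,0,0,0,0,0,-0.89],[0,0,0,0,0,0,0],[0,-0.2,0.94,0,0,0,0],[0,-0.2,0.94,0,0,0,0],[0,-0.2,0.94,0,0,0,0]]}}

```text
clock: 17.0
position: [0.5754, -0.2535, 0.1769]
ee_rot: [0.233, -3.132, -0.001]
force: [-0.5, -0.1, -3.0]
width: 0.151
gripper_force: 45.0
```

Emit:
{"name": "carry_out", "arguments": {"commands": [[0,-0.2,0.94,0,0,0,0],[0,-0.2,0.94,0,0,0,0],[0,-0.2,0.94,0,0,0,0],[0,-0.2,0.94,0,0,0,0],[0,-0.2,0.94,0,0,0,0],[0,-0.2,0.94,0,0,0,0],[0,-0.2,0.94,0,0,0,0],[0,-0.2,0.94,0,0,0,0]]}}

```text
clock: 17.8
position: [0.5865, -0.0615, 0.1771]
ee_rot: [0.234, -3.132, -0.0]
force: [0.7, -0.2, -2.7]
width: 0.152
gripper_force: 45.0
```

Emit:
{"name": "carry_out", "arguments": {"commands": [[0,-0.2,0.94,0,0,0,0],[0,-0.2,0.94,0,0,0,0],[0,-0.2,0.94,0,0,0,0],[0,0,0,0,0,0,0],[0,0,0,0,0,0,0],[0,0,0,0,0,0,0]]}}

```text
clock: 18.4
position: [0.5908, 0.0083, 0.1774]
ee_rot: [0.235, -3.132, 0.001]
force: [-0.4, -0.2, -2.7]
width: 0.153
gripper_force: 45.0
```

```bash
python3 - <<'E'
from fit import *
im=grab('wrist'); s=im['s']; save(im,'pics/above.png'); p=s['position']; print(p,s['joints'].round(2))
R=cv2.Rodrigues(np.array(s['ee_rot']))[0]; print('y yaw',np.degrees(np.arctan2(R[1,1],R[0,1])),'z',R[:,2].round(4))
d=R.T@(np.array([.5915,.0097,p[2]])-p); print('tool shift to lock mm',(d*1000).round(1))
E
```

```text
[0.59078687 0.00826328 0.17737633] [-0.19  0.42  0.12  1.73 -0.06  0.99  1.67]
y yaw 98.57379993596317 z [-6.e-04 -8.e-04 -1.e+00]
tool shift to lock mm [-0.9  1.3 -0. ]
```

Emit:
{"name": "carry_out", "arguments": {"commands": [[0,-0.04,0.05,0.6,0,0,0],[0,0,0,0.5,0,0,0],[0,0,0,0,0,0,0],[0,0,0,0.1,0,0,0],[0,0,0,0.1,0,0,0],[0,0,0,0.1,0,0,0],[0,0,0,0,0,0,0]]}}

```text
clock: 19.15
position: [0.5917, 0.0109, 0.1426]
ee_rot: [0.239, -3.132, -0.0]
force: [0.1, 0.2, -3.1]
width: 0.149
gripper_force: 45.0
```

Emit:
{"name": "carry_out", "arguments": {"commands": [[0,0,0,0.1,0,0,0],[0,0,0,0.1,0,0,0],[0,0,0,0,0,0,0]]}}

```text
clock: 19.45
position: [0.5916, 0.0109, 0.1374]
ee_rot: [0.239, -3.132, -0.0]
force: [-0.3, 0.3, -2.3]
width: 0.155
gripper_force: 45.0
```

Emit:
{"name": "carry_out", "arguments": {"commands": [[0,0,0,0.12,0,0,0],[0,0,0,0.12,0,0,0],[0,0,0,0,0,0,0]]}}

```text
clock: 19.75
position: [0.5915, 0.0109, 0.1312]
ee_rot: [0.239, -3.132, -0.0]
force: [-0.0, -0.9, -1.9]
width: 0.145
gripper_force: 45.0
```

Emit:
{"name": "carry_out", "arguments": {"commands": [[0,0,0,0.15,0,0,0],[0,0,0,0.15,0,0,0],[0,0,0,0,0,0,0]]}}

```text
clock: 20.05
position: [0.5913, 0.0109, 0.1235]
ee_rot: [0.239, -3.131, -0.0]
force: [-0.8, 0.0, -2.0]
width: 0.153
gripper_force: 45.0
```

Sliding in freely. On to home (TCP z ≈ 0.108).

Emit:
{"name": "carry_out", "arguments": {"commands": [[0,0,0,0.15,0,0,0],[0,0,0,0.15,0,0,0],[0,0,0,0.12,0,0,0],[0,0,0,0,0,0,0]]}}

```text
clock: 20.45
position: [0.5915, 0.0109, 0.1132]
ee_rot: [0.239, -3.132, -0.0]
force: [-0.2, 0.9, -3.0]
width: 0.155
gripper_force: 45.0
```

Emit:
{"name": "carry_out", "arguments": {"commands": [[0,0,0,0.08,0,0,0],[0,0,0,0.08,0,0,0],[0,0,0,0,0,0,0]]}}

```text
clock: 20.75
position: [0.5916, 0.0109, 0.1095]
ee_rot: [0.239, -3.132, -0.0]
force: [0.0, -0.2, -3.0]
width: 0.153
gripper_force: 45.0
```

Emit:
{"name": "carry_out", "arguments": {"commands": [[0,0,0,0.06,0,0,0],[0,0,0,0.06,0,0,0],[0,0,0,0,0,0,0]]}}

```text
clock: 21.05
position: [0.592, 0.0109, 0.1075]
ee_rot: [-0.239, 3.132, 0.0]
force: [-2.4, -0.6, 5.2]
width: 0.152
gripper_force: 45.0
```

Home: the collar has touched at TCP z = 0.1075. Now turn clockwise.

Emit:
{"name": "carry_out", "arguments": {"commands": [[0,0,0,0.03,0,0,0.6],[0,0,0,0,0,0,0.6],[0,0,0,0,0,0,0.6],[0,0,0,0,0,0,0.6],[0,0,0,0,0,0,0.6],[0,0,0,0,0,0,0.6],[0,0,0,0,0,0,0.6],[0,0,0,0,0,0,0]]}}

```text
clock: 21.85
position: [0.5928, 0.0108, 0.1075]
ee_rot: [0.423, 3.111, 0.001]
force: [-2.9, -0.4, 9.2]
width: 0.15
gripper_force: 45.0
```

Emit:
{"name": "carry_out", "arguments": {"commands": [[0,0,0,0,0,0,0.6],[0,0,0,0,0,0,0.6],[0,0,0,0,0,0,0.6],[0,0,0,0,0,0,0.6],[0,0,0,0,0,0,0.6],[0,0,0,0,0,0,0.6],[0,0,0,0,0,0,0.6],[0,0,0,0,0,0,0]]}}

```text
clock: 22.65
position: [0.593, 0.0105, 0.1075]
ee_rot: [1.062, 2.954, 0.001]
force: [-2.9, -1.7, 9.9]
width: 0.152
gripper_force: 45.0
```

```bash
cat > st.py <<'E'
from h import *
s=arm.observe(); R=cv2.Rodrigues(np.array(s['ee_rot']))[0]
print(s['position'].round(4),'yaw',np.degrees(np.arctan2(R[1,1],R[0,1])).round(2),'z',R[:,2].round(4),'F',s['force'].round(1),'M',s['ft_torque'].round(2),s['joints'].round(2),'beta',np.radians(101.2-np.degrees(np.arctan2(R[1,1],R[0,1]))).round(3))
E
python3 st.py
```

```text
[0.593  0.0105 0.1075] yaw 50.45 z [ 2.7e-03 -1.0e-04 -1.0e+00] F [-2.9 -1.7  9.9] M [-0.34  0.5  -0.1 ] [-0.34  0.52  0.33  1.81 -0.22  0.85  0.98] beta 0.886
```

Emit:
{"name": "carry_out", "arguments": {"commands": [[0,0,0,0,0,0,0.5],[0,0,0,0,0,0,0.5],[0,0,0,0,0,0,0.5],[0,0,0,0,0,0,0.5],[0,0,0,0,0,0,0.5],[0,0,0,0,0,0,0.5],[0,0,0,0,0,0,0.5],[0,0,0,0,0,0,0]]}}

```text
clock: 23.45
position: [0.593, 0.0102, 0.1075]
ee_rot: [1.56, 2.724, 0.002]
force: [-1.4, -2.1, 9.8]
width: 0.155
gripper_force: 45.0
```

```bash
python3 st.py
```

```text
[0.593  0.0102 0.1075] yaw 30.41 z [ 2.8e-03 -3.0e-04 -1.0e+00] F [-1.4 -2.1  9.8] M [-0.45  0.42 -0.06] [-0.41  0.53  0.43  1.82 -0.28  0.86  0.69] beta 1.236
```

Emit:
{"name": "carry_out", "arguments": {"commands": [[0,0,0,0,0,0,0.5],[0,0,0,0,0,0,0.5],[0,0,0,0,0,0,0]]}}

```text
clock: 23.75
position: [0.5931, 0.0103, 0.1075]
ee_rot: [1.694, 2.643, 0.002]
force: [-1.8, -2.4, 9.5]
width: 0.151
gripper_force: 45.0
```

```bash
python3 st.py
```

```text
[0.5931 0.0103 0.1075] yaw 24.69 z [ 3.e-03 -2.e-04 -1.e+00] F [-1.8 -2.4  9.5] M [-0.44  0.4  -0.06] [-0.42  0.53  0.46  1.82 -0.3   0.86  0.6 ] beta 1.335
```

Emit:
{"name": "carry_out", "arguments": {"commands": [[0,0,0,0,0,0,0.5],[0,0,0,0,0,0,0]]}}

```text
clock: 23.95
position: [0.5929, 0.0104, 0.1075]
ee_rot: [1.759, 2.6, 0.002]
force: [-1.9, -1.0, 10.8]
width: 0.151
gripper_force: 45.0
```

```bash
python3 st.py
```

```text
[0.5929 0.0104 0.1075] yaw 21.84 z [ 0.0027 -0.     -1.    ] F [-1.9 -1.  10.8] M [-0.44  0.63 -0.  ] [-0.43  0.53  0.47  1.82 -0.31  0.86  0.56] beta 1.385
```

Emit:
{"name": "carry_out", "arguments": {"commands": [[0,0,0,0,0,0,0.5],[0,0,0,0,0,0,0]]}}

```text
clock: 24.15
position: [0.5924, 0.0105, 0.1075]
ee_rot: [1.824, 2.556, 0.002]
force: [-3.7, -0.9, 12.2]
width: 0.153
gripper_force: 45.0
```

```bash
python3 st.py
```

```text
[0.5924 0.0105 0.1075] yaw 18.98 z [ 1.7e-03  2.0e-04 -1.0e+00] F [-3.7 -0.9 12.2] M [-0.37  1.01  0.1 ] [-0.44  0.53  0.48  1.82 -0.32  0.86  0.52] beta 1.435
```

Emit:
{"name": "carry_out", "arguments": {"commands": [[0,0,0,0,0,0,0.5],[0,0,0,0,0,0,0.3],[0,0,0,0,0,0,0]]}}

```text
clock: 24.45
position: [0.5924, 0.0105, 0.1075]
ee_rot: [1.923, 2.483, 0.002]
force: [-3.6, -1.5, 12.2]
width: 0.157
gripper_force: 45.7
```

```bash
python3 st.py
```

```text
[0.5924 0.0105 0.1075] yaw 14.49 z [ 0.0016 -0.     -1.    ] F [-3.6 -1.5 12.2] M [-0.34  0.99  0.63] [-0.46  0.54  0.5   1.82 -0.33  0.86  0.46] beta 1.513
```

The torque about the vertical has jumped to 0.63 N m, so the barrel is at its stop. Release and retreat upward.

Emit:
{"name": "carry_out", "arguments": {"commands": [[0.2,0,0,0,0,0,0],[0.3,0,0,0,0,0,0],[0.5,0,0,0,0,0,0],[0.5,0,0,0,0,0,0],[0.5,0,0,0,0,0,0],[0.5,0,0,0,0,0,0],[0.5,0,0,0,0,0,0]]}}

```text
clock: 25.15
position: [0.5918, 0.0109, 0.1059]
ee_rot: [-1.923, -2.484, 0.0]
force: [0.6, 0.5, -0.4]
width: 0.497
gripper_force: 0.0
```

Emit:
{"name": "carry_out", "arguments": {"commands": [[0.5,0,0,-0.3,0,0,0],[0.5,0,0,-0.6,0,0,0],[0.5,0,0,-1,0,0,0],[0.5,0,0,-1,0,0,0],[0.5,0,0,-1,0,0,0],[0.5,0,0,-1,0,0,0],[0.5,0,0,-1,0,0,0],[0.5,0,0,0,0,0,0]]}}

```text
clock: 25.95
position: [0.5936, 0.0105, 0.2575]
ee_rot: [1.921, 2.48, 0.007]
force: [0.4, -0.8, 0.2]
width: 0.499
gripper_force: 0.0
```

Emit:
{"name": "carry_out", "arguments": {"commands": [[0.5,1,0,0,0,0,0],[0.5,1,0,0,0,0,0],[0.5,1,0,0,0,0,0],[0.5,1,0,0,0,0,0],[0.5,1,0,0,0,0,0],[0.5,1,0,0,0,0,0],[0.5,0,0,0,0,0,0],[0.5,0,0,0,0,0,0]]}}

```text
clock: 26.75
position: [0.554, 0.1563, 0.2533]
ee_rot: [-1.922, -2.485, 0.001]
force: [0.4, -0.8, -0.6]
width: 0.5
gripper_force: 0.0
```

```bash
python3 st.py; python3 - <<'E'
from fit import *
for n in('top','scene'):
    im=grab(n); C=cloud(im)
    save(im,'pics/end_%s.png'%n,(140,190,320,310) if n=='top' else (300,150,470,310),4)
    for nm,c,r,a,b in [('bar',(.592,.009),.05,.133,.15),('collar',(.592,.009),.03,.086,.097),('post',(.562,.169),.03,.112,.127),('tops',(.55,.21),.14,.062,.078)]:
        M=sel(C,c,r,a,b)
        if len(M)>5: print(n,nm,len(M),*rect(M),M.mean(0).round(4))
E
```

```text
[0.554  0.1563 0.2533] yaw 14.56 z [-3.e-04 -4.e-04 -1.e+00] F [ 0.4 -0.8 -0.6] M [-0.12  0.01 -0.03] [-0.77  0.35  0.55  1.69 -0.2   1.15  0.09] beta 1.512
top bar 227 [0.5928 0.0096] [0.0148 0.0793] 18.3 [0.5922 0.0091 0.1392]
top collar 138 [0.5918 0.008 ] [0.0516 0.0428] 0.6 [0.5833 0.0063 0.0893]
top post 41 [0.559  0.1634] [0.0127 0.0217] 76.6 [0.5592 0.1623 0.1172]
top tops 461 [0.5492 0.2181] [0.0807 0.1447] 13.3 [0.555  0.1898 0.0681]
scene bar 237 [0.5916 0.0076] [0.0144 0.0796] 19.3 [0.5928 0.0062 0.1404]
scene collar 180 [0.6001 0.0104] [0.0317 0.0518] 11.7 [0.6007 0.0088 0.0907]
scene post 81 [0.5591 0.1662] [0.021  0.0258] 52.2 [0.5596 0.1652 0.1186]
scene tops 1171 [0.548  0.2168] [0.0913 0.1462] 10.3 [0.5517 0.2172 0.0695]
```

View pics/end_scene.png

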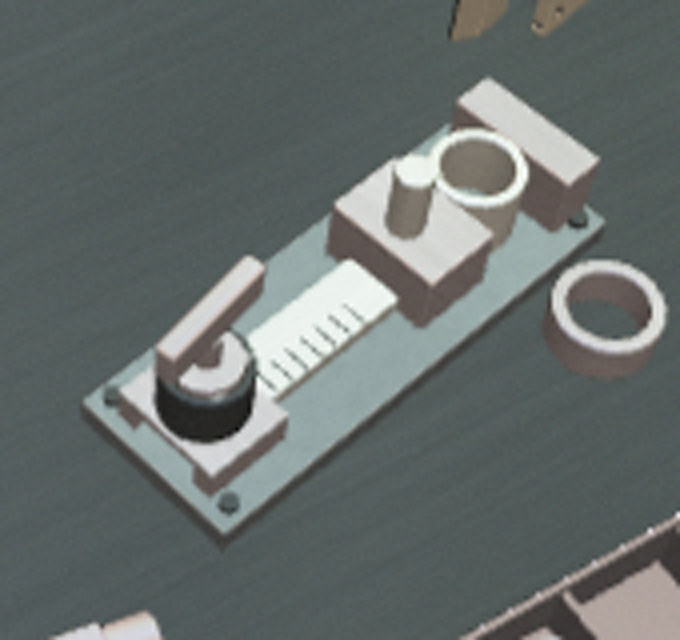

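The final view shows the key standing in the lock (205,340) with its bar top at z = 0.140 to 0.141, so it is fully home. The bar sits at 1.44 rad, which is the 1.3 stop plus the 0.13 play. The sleeve (480,190) is upright between both jaws, and the ring (605,318) is unmoved.

```bash
python3 -c "
from cell import arm
print(arm.sign_off())"
```

```text
the job is handed in; nothing more can be done
None
```

The job is handed in at about 27 s of the 66 s allowed: the sleeve is clamped upright with both jaws on it, and the key stands fully home in the lock, turned clockwise to its stop; I never touched the punch, ring or hammer.

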